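# Lay a guest's place and serve a sweet with the tongs

### The arm

A 7-joint arm with a two-finger parallel gripper is mounted at the origin on the work surface. World frame = base frame: x ahead of the robot, y to its left, z up, the work surface at z = 0. Lengths are in m, angles in rad, forces in N, time in s.
With the tool pointing down it reaches from about 0.425 to 0.925 m from the base axis. Payload 6.8 kg.
Tool frame: the origin (TCP) lies midway between the tips of the shut fingers; the grasp point (between the pads) lies 19 mm behind it; z points along the fingers, y is the line along which they close (so a half turn about z gives the same grasp; the last joint's range is limited). The gripper opens to 85 mm and grips with 20 to 120 N. Pads are 22 mm wide; open, the fingers measure 114 mm over their backs; the gripper's body (76 mm by 85 mm) begins 54 mm behind the grasp point. The pads swing forward as they close: fully open they stand 13 mm farther back than shut.
Start: joints at [-1.214, 0.477, 0.022, 1.555, -0.011, 1.109, -0.083], TCP at [0.303, 0.603, 0.231] pointing down, gripper open.
Joint ranges: [-2.96, 2.96], [-0.34, 2.1], [-1.41, 1.46], [0.24, 2.44], [-1.37, 4.51], [0.17, 1.92], [-2.96, 2.96]. Speed limits (rad/s): [2.39, 2.39, 3.14, 3.14, 3.14, 3.14, 3.14].

### API

Orientations are given as a rotation vector (axis times angle).
In Python, from bench import r gives the robot as it stands. The module is installed in compiled form; this text tells all that it offers.
- The arm moves only by the tool apply_moves, never from a script. Its argument "rows" is a list of rows, each a list of 6 numbers: the shift along the tool's x, y, z scaled (see below), then the turn, a rotation vector about the tool's x, y, z scaled (see below). A call has 1 to 5 rows; each row is the pose to reach, as a shift and turn from the pose commanded when the call began, along the tool's axes at that moment; what a row does not reach only later rows make up. The controller multiplies each number of a shift by 0.25 m and each number of a turn by 90 degrees. A row lasts 1/8 s, in which the tool goes at most 62.5 mm and 10.7 degrees, less where a joint would pass 70% of its speed; a pose out of reach is approached as far as the arm can. A call with a number of a shift or a turn outside -1 to 1 is refused whole. A call with a gripper value outside its range is refused whole. "claw" is the opening, from 0 (shut) to 1 (fully open), set as the call begins (left out, the last holds). The fingers move at their own pace and stop on an object; "newtons" is the grip in N (left out, the last holds). Time passes only in rows, so rows that repeat a pose let the fingers close. It gives the time, the measured TCP pose, the force, the opening and the grip force at its end, in the units of the state.
- r.get_obs(): the state, without advancing time (a new reading comes with each control period).
- r.grab_frame(name): name is "scene" or "top" or "wrist"; returns a dict with "pixels" (420x560x3 uint8, red, green, blue), "intrinsics" (3x3 intrinsics, pixels), "eye" and "attitude" of the camera in the world. Camera axes: x right, y up, looking along -z (the intrinsics and any distortion apply to the point x, -y, -z); pixel columns grow to the right and rows downward; lengths in m; the calibration is good to about 2 mm. A picture is of the moment at which its call begins. There is no depth.
- r.hand_in(): hands the job in; it is judged then, once.
Trained networks look in a picture, given as the dict that the camera call returned (one of the last four; its "shot" number tells which), for a name from the list of things; names that differ only in an ending like _2 or _b are one class to them, and where a whole thing is asked for, a point or a joint stands for the part that bears it (a point fixed in the world has none). Each returns a list of dicts, best first, with "conf" (0 to 1); they miss things now and then, are a little off and sometimes report something else, mostly with a low value. They report only what shows in the picture. A call takes as long as a camera call. They do not tell look-alikes from the thing itself.
- r.search_frame(picture, thing): "rect" ([left, top, width, height] in pixels, round what is visible of it).
- r.outline_of(picture, thing): "pixels" (420x560 bool, what is visible of it) and "rect" ([left, top, width, height] in pixels, round what is visible of it).
- r.landmark_of(picture, thing): "point" ([column, row] in pixels: a listed point, or the origin of a listed thing).
The state is a dict: "clock": time; "joints": joint angles; "qvel": joint speeds; "tau": joint torques, N m; "tcp_pos": TCP position; "orientation": TCP orientation; "contact_force": force on the tool from outside, world axes, zero at the start; "moment": the same for the moment, N m; "grip_width": finger opening in m; "gripper_force": force on a finger pad.
Only numpy, scipy, OpenCV 4.12 (cv2) and the standard library are available. Lean on these libraries where they do the work, as an engineer would, in place of code of your own. Each camera call takes 0.05 s, during which the arm holds its last target. There are 200 camera calls.

### The job

Lay up for the guest at the watch viewing: first stand the stray blue cup upright on the empty cork coaster on the little shelf, in the middle of the coaster, so that the three cups make one neat row, and let go of it. Then grip the serving tongs by their red grip plates, close their jaws on the red foil sweet and lift it off the stand without the robot's fingers touching it, and finish while holding it still in the tongs over the middle of the round slate plate, about 15 cm above the table. Do not disturb the other two cups or the blue and gold sweets.

Things in the scene. Friction and masses are not known exactly. Their poses are not given: they have to be found in the camera images.
- cup: the stray cup: blue ceramic, no handle, straight sides, 56 mm outer diameter, 60 mm tall, wall 4 mm, 140 g, stands upright on the table. Origin at the centre of its underside, z up
- cup_center (a point): centre of the stray cup, half-way up (30 mm above its underside)
- cup_a_center (a point): centre, half-way up, of one of the two equal cups that already stand on the shelf; leave it alone
- cup_b_center (a point): centre, half-way up, of the other cup on the shelf; leave it alone
- cup_shelf: low fixed shelf of light wood, 100 mm (its x) by 250 mm (its y), top 30 mm above the table; the row runs along its y, three places 72 mm apart. Origin at the centre of its underside
- coaster: fixed cork coaster, 62 mm diameter, 3 mm thick, on the shelf at whichever of the three places is empty. Origin at the centre of its underside
- tongs: steel serving tongs lying level on a fixed wooden rest, their two arms side by side, mass 100 g. Origin midway between the two red grip plates, half-way up; x points from there to the jaws, y to the arm that is rigid with this body, z up. The hinge is 115 mm behind the origin (-x), the jaws are 95 mm ahead of it (+x). Two steel cross straps 4 mm thick run under the arms 47 mm ahead and 72 mm behind the origin, their undersides 11 mm below it. See tongs_grip
- tongs_grip (a point): middle of the grip of the tongs, 41 mm above the table while on the rest: grip here from above, fingers closing along the tongs' y. The two red grip plates (44 mm long, 18 mm tall) measure 54 mm over their outer faces when relaxed (wide open) and about 36 mm when the jaws are closed on a sweet. Free beside and below, but for the rest's spine in the middle
- rest: the fixed wooden rest: two cross bars, 12 mm thick, tops 30 mm above the table, one 47 mm ahead of its origin (100 mm wide), one 72 mm behind it (60 mm wide), joined by a spine 14 mm wide and 6 mm tall. Origin on the table, within 6 mm of a point below tongs_grip; x towards the jaws
- tongs_mouth (a point): point midway between the two grey jaw pads when relaxed, 95 mm ahead of tongs_grip at the same height. Pads are 26 mm long, 16 mm tall; the gap between them is 64 mm relaxed and 56 mm when the grip plates are squeezed to 49.5 mm. Outer width over the pads 72 mm relaxed
- tongs_jaw (a joint): hinge of the tongs: 0 = relaxed, wide open; grows as they close, about 0.17 rad when closed on a sweet, at most 0.24. A spring opens them: squeezing at the grip plates takes about 3 N at first, 4.5 N at 49.5 mm and 10 N when closed on a sweet; a grip of 25 to 30 N holds the sweet well
- stand: fixed walnut stand for sweets, 70 mm (its x) by 220 mm (its y), top 60 mm above the table. The three sweets stand on it in a row along its y, 75 mm apart; reach them along its +x from the robot's side (-x). Origin at the centre of its underside
- red_center (a point): centre of the red foil sweet's drum (13 mm above its underside): an upright round drum 30 mm in diameter, 26 mm tall, with an 11 mm twist of foil on top, 20 g, stands on the stand
- red: the red foil sweet; origin at the centre of its underside
- blue_center (a point): the same point of the blue sweet, same size; leave it alone
- gold_center (a point): the same point of the gold (yellow) sweet, same size; leave it alone
- plate: fixed round slate plate, 124 mm in diameter, 8 mm thick, on the table. Origin at the centre of its underside
Things that resemble listed ones, but are neither listed nor needed, are in the scene too. What is shaped like the cup but pink or purple is not meant.

How it is judged:
On the way, in this order (a step that is already met when the one before it is completed fails the run):
1. the stray cup stands on the coaster, released (horizontal distance between cup_center and coaster below 0.01 m and angle between cup's own z axis and vertical below 0.1 rad and z of cup_center in the frame of coaster between 0.029 and 0.037 m and contact force between the fingers and cup below 0.1 N), for 0.2 s.
2. the tongs are gripped and lifted off the rest (contact force between the fingers and tongs above 1.5 N and height (world z) of tongs_grip above 0.055 m), for 0.1 s.
3. the red sweet is pinched by the tongs and lifted off the stand (contact force between the fingers and tongs above 1.5 N and contact force between tongs and red above 0.5 N and value of joint tongs_jaw above 0.1 rad and contact force between the fingers and red below 0.05 N and contact force between red and stand below 0.02 N and distance between red_center and tongs_mouth below 0.035 m and height (world z) of red_center above 0.085 m), for 0.2 s.
At the end, for the whole second after the job is handed in: the fingers hold the tongs, whose jaws pinch the red sweet (centre 100 to 240 mm above the table, within 40 mm of the plate's centre seen from above, at rest, touching neither fingers nor stand); the stray cup stands upright and released on the coaster, centred within 10 mm (all of step 1 and contact force between the fingers and tongs above 1.5 N and contact force between tongs and red above 0.5 N and value of joint tongs_jaw above 0.1 rad and contact force between the fingers and red below 0.05 N and contact force between red and stand below 0.02 N and distance between red_center and tongs_mouth below 0.035 m and horizontal distance between red_center and plate below 0.04 m and height (world z) of red_center between 0.1 and 0.24 m and height (world z) of tongs_grip above 0.08 m and linear speed of red below 0.03 m/s and linear speed of cup below 0.02 m/s); the arm keeps its last pose, push and grip.
It fails at once if the fingers touch the red sweet (contact force between the fingers and red above 0.3 N).
It fails at once if one of the two other cups is moved by more than 12 mm (distance of any of cup_a_center, cup_b_center from where it was at the start of the episode above 0.012 m).
It fails at once if the blue or the gold sweet is moved by more than 12 mm (distance of any of blue_center, gold_center from where it was at the start of the episode above 0.012 m).
It also fails if it takes over 58 s, if anything falls off the work surface, if the arm or the gripper's body presses on something with over 40 N, if the wrist force passes 120 N, or if a joint passes its speed limit or range.

## Working session

There is one attempt and no reset: what is moved stays moved. The work goes in short steps, Python scripts to look and compute and a tool call to move; the robot and the scene stay as the last step left them, time stands still between calls to the robot, and variables do not carry over. Pictures are saved under pics/ and viewed, at most 10 in all, crops included, and the job is handed in when it is done.

Besides the shell and the picture viewer there is one more tool, called as name(argument=value, ...), one argument or row to a line, values as JSON. apply_moves: Moves the arm, as the interface text tells. Its arguments: {"type":"object","properties":{"rows":{"type":"array","items":{"type":"array","items":{"type":"number"}}},"claw":{"type":"number"},"newtons":{"type":"number"}},"required":["rows"]}

```bash
mkdir -p pics
cat > h.py <<'E'
import numpy as np, cv2
from scipy.spatial.transform import Rotation as R
from bench import r
def att(f):
    a=np.array(f["attitude"],float)
    if a.shape==(3,3): return a
    return R.from_rotvec(a).as_matrix() if a.size==3 else R.from_quat(a).as_matrix()
def ray(f,p):
    K=np.array(f["intrinsics"]); d=np.linalg.inv(K)@np.array([p[0],p[1],1.])
    return np.array(f["eye"]), att(f)@np.array([d[0],-d[1],-d[2]])
def onz(f,p,z):
    o,d=ray(f,p); return o+d*(z-o[2])/d[2]
def proj(f,P):
    c=att(f).T@(np.array(P)-np.array(f["eye"])); u=np.array(f["intrinsics"])@np.array([c[0],-c[1],-c[2]]); return u[:2]/u[2]
def tri(l):
    A=np.zeros((3,3));b=np.zeros(3)
    for f,p in l:
        o,d=ray(f,p); d=d/np.linalg.norm(d); M=np.eye(3)-np.outer(d,d); A+=M;b+=M@o
    return np.linalg.solve(A,b)
def save(f,n): cv2.imwrite(f"pics/{n}.png",f["pixels"][:,:,::-1])
def lm(f,t,n=3): return [(np.round(x["point"],1).tolist(),round(x["conf"],2)) for x in r.landmark_of(f,t)[:n]]
E
python3 - <<'E'
from h import *
fs={n:r.grab_frame(n) for n in("scene","top")}
for n,f in fs.items(): save(f,n); print(n,f["intrinsics"],f["eye"],f["attitude"],[k for k in f])
print(r.get_obs())
for t in "cup_center cup_a_center cup_shelf coaster tongs tongs_grip tongs_mouth rest stand red_center blue_center gold_center plate".split():
    print(t,[(n,lm(f,t)) for n,f in fs.items()])
E
```

```text
scene [[534.99657176   0.         278.63637596]
 [  0.         534.99657176 205.54060685]
 [  0.           0.           1.        ]] [1.42001806 0.52085467 0.87795186] [0.54485031 0.93162644 1.92083936] ['pixels', 'intrinsics', 'eye', 'attitude', 'shot']
top [[522.97599443   0.         286.9131961 ]
 [  0.         522.97599443 211.3248974 ]
 [  0.           0.           1.        ]] [0.29298636 0.00362374 1.62403811] [ 0.10075699 -0.12472776 -1.57438682] ['pixels', 'intrinsics', 'eye', 'attitude', 'shot']
{'clock': 0.1, 'joints': array([-1.21411446,  0.47773245,  0.02232979,  1.55632437, -0.01152862,
        1.10927901, -0.0830822 ]), 'qvel': array([-0.00026437, -0.00057759,  0.00080469, -0.00324575, -0.00027511,
       -0.00112967,  0.00092741]), 'tau': array([ 4.53001092e-03, -5.97758138e+01,  1.61388393e+00, -2.81957442e+01,
        1.28727689e-02,  4.96628243e-03,  1.74312021e-05]), 'tcp_pos': array([0.30231652, 0.60293818, 0.23042452]), 'orientation': array([-7.23401224e-01, -3.05687414e+00,  2.49720519e-03]), 'contact_force': array([-0.02656045, -0.47180644,  0.78562948]), 'mom
[... 744 characters left out ...]
rip [('scene', [([222.8, 166.3], 0.93)]), ('top', [([352.5, 243.1], 0.85), ([361.3, 214.5], 0.6)])]
tongs_mouth [('scene', [([213.6, 229.7], 0.74), ([192.0, 180.3], 0.56)]), ('top', [([362.3, 218.0], 0.74)])]
rest [('scene', [([224.4, 178.5], 0.94), ([272.6, 250.0], 0.71)]), ('top', [([351.0, 243.7], 0.65)])]
stand [('scene', [([244.1, 262.8], 0.66)]), ('top', [([272.0, 162.7], 0.76)])]
red_center [('scene', [([215.8, 227.2], 0.78)]), ('top', [])]
blue_center [('scene', [([244.9, 242.5], 0.72)]), ('top', [([274.7, 159.1], 0.62)])]
gold_center [('scene', [([274.4, 252.6], 0.51)]), ('top', [([253.5, 157.5], 0.42)])]
plate [('scene', [([295.6, 232.3], 0.69)]), ('top', [([261.3, 211.2], 0.71)])]
```

View pics/scene.png

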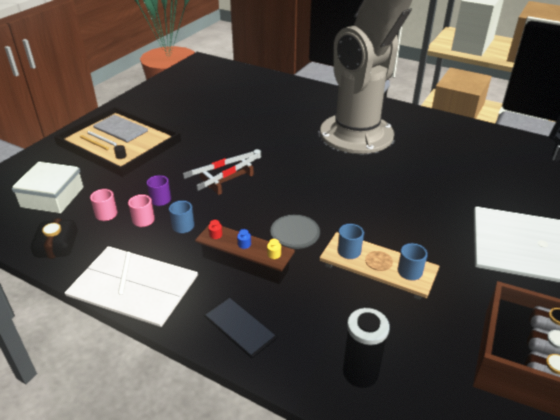

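View pics/top.png

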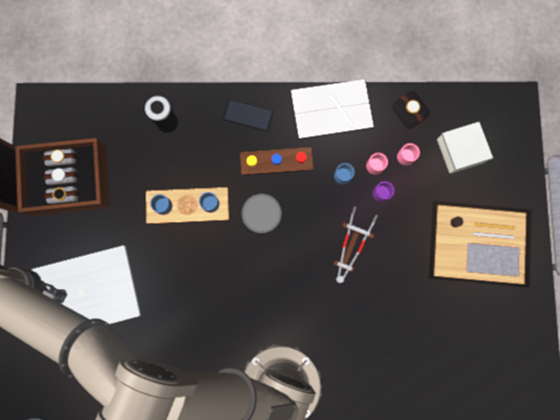

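Scene image: the stray blue cup is at about (181,217), and the pink and purple cups are look-alikes. The coaster at (379,261) is the middle place of the shelf. Red is the end sweet at (215,229), and the tongs are near (225,167).
Top image: the cup is at (344,173), coaster (187,205), red (301,157), plate (261,213), jaw tips about (354,210) and (376,212), and hinge (340,280).

```bash
cat > m.py <<'E'
from h import *
S=r.grab_frame("scene");T=r.grab_frame("top")
def blob(f,c,rad,lo,hi):
    h=cv2.cvtColor(f["pixels"],cv2.COLOR_RGB2HSV); m=cv2.inRange(h,np.array(lo),np.array(hi))
    k=np.zeros_like(m); cv2.circle(k,c,rad,255,-1); m&=k; y,x=np.nonzero(m); return np.array([x.mean(),y.mean(),len(x)]) if len(x) else None
bl=([95,80,30],[125,255,255])
for n,cs,ct,lo,hi in [("red",(215,229),14,[0,150,80],[8,255,255])]: pass
for n,cs,ct,(lo,hi) in [("red",(215,229),(301,157),([0,150,80],[9,255,255])),("blue",(244,240),(277,159),([110,150,80],[125,255,255])),("gold",(274,249),(252,160),([20,120,80],[35,255,255]))]:
    a=blob(S,cs,14,lo,hi);b=blob(T,ct,9,lo,hi); print(n,a,b, None if a is None or b is None else (tri([(S,a[:2]),(T,b[:2])]).round(4), onz(S,a[:2],.076).round(4), onz(T,b[:2],.09).round(4)))
def outl(f,t,c):
    best=None
    for o in r.outline_of(f,t):
        y,x=np.nonzero(o["pixels"]); p=np.array([x.mean(),y.mean()])
        if np.hypot(*(p-c))<14 and best is None: best=(o["rect"],p.round(1),len(x),round(o["conf"],2),cv2.minAreaRect(np.c_[x,y].astype(np.float32)))
    return best
for n,t,cs,ct,z in [("cup","cup",(181,217),(344,173),.03),("cupL","cup_a_center",(350,242),(161,205),.06),("cupR","cup_a_center",(412,262),(209,203),.06),("coaster","coaster",(379,261),(187,205),.033),("plate","plate",(295,232),(261,213),.008),("shelf","cup_shelf",(379,262),(187,205),.03),("stand","stand",(245,247),(277,161),.06)]:
    a=outl(S,t,cs);b=outl(T,t,ct)
    print(n,a,b); 
    if a: print("   S",onz(S,a[1],z).round(4))
    if b: print("   T",onz(T,b[1],z).round(4))
# tongs: red plates
for n,f,c in (("S",S,(225,167)),("T",T,(352,242))):
    h=cv2.cvtColor(f["pixels"],cv2.COLOR_RGB2HSV); m=cv2.inRange(h,np.array([0,170,110]),np.array([9,255,255]))
    nn,l,st,ce=cv2.connectedComponentsWithStats(m)
    for i in range(1,nn):
        if st[i,4]>8 and np.hypot(*(ce[i]-c))<30: print("plate",n,ce[i].round(1),st[i],onz(f,ce[i],.048).round(4))
for p in [(354,209),(376,212),(340,280)]: print(onz(T,p,.045).round(4))
E
python3 m.py
```

```text
red [215.12840467 229.43579767 257.        ] [300.75221239 156.83185841 113.        ] (array([ 0.683 , -0.0637,  0.077 ]), array([ 0.682, -0.064,  0.076]), array([ 0.68  , -0.0636,  0.09  ]))
blue [243.93121693 238.15873016 189.        ] [276.        159.2972973  37.       ] (array([0.6759, 0.0108, 0.0776]), array([0.6746, 0.0095, 0.076 ]), array([0.6727, 0.0109, 0.09  ]))
gold [273.78512397 248.4214876  242.        ] [251.29807692 160.36538462 104.        ] (array([0.6726, 0.0859, 0.0781]), array([0.6706, 0.0848, 0.076 ]), array([0.6697, 0.0851, 0.09  ]))
cup ([168.6, 201.3, 25.2, 29.2], array([181.1, 215.8]), 641, 0.93, ((180.9384765625, 216.00770568847656), (31.00868034362793, 22.69835662841797), 82.87498474121094)) ([332.4, 164.8, 20.3, 20.0], array([343. , 173.9]), 296, 0.61, ((342.9000244140625, 173.70001220703125), (16.54690170288086, 20.124608993530273), 26.56505012512207))
   S [ 0.6388 -0.2014  0.03  ]
   T [ 0.6401 -0.1974  0.03  ]
cupL None ([149.5, 194.1, 20.3, 21.4], array([160.6, 204.7]), 314, 0.67, ((160.5, 204.5), (21.21320343017578, 16.970561981201172), 45.0))
   T 
[... 1191 characters left out ...]
. , 254.7]), 2688, 0.81, ((242.3427734375, 251.9512176513672), (96.79080963134766, 37.379234313964844), 17.241458892822266)) ([235.3, 149.6, 75.6, 25.1], array([275. , 161.4]), 1402, 0.55, ((275.7345275878906, 161.48622131347656), (24.310916900634766, 71.52342224121094), 86.633544921875))
   S [0.7049 0.031  0.06  ]
   T [0.6735 0.0142 0.06  ]
plate S [218.7 163.2] [213 158  12  11  75] [ 0.4185 -0.2381  0.048 ]
plate S [228.9 171.4] [223 166  13  12  90] [ 0.4378 -0.1913  0.048 ]
plate T [345.3 240.1] [343 234   6  13  36] [ 0.4315 -0.1975  0.048 ]
plate T [360.9 246.3] [358 241   7  12  35] [ 0.4125 -0.2442  0.048 ]
[ 0.527  -0.2267  0.045 ]
[ 0.5174 -0.2938  0.045 ]
[ 0.312 -0.179  0.045]
```

```bash
cat >> h.py <<'E'
def Rt(yaw):  # tool z down, tool y at world angle yaw (deg)
    a=np.radians(yaw); y=np.array([np.cos(a),np.sin(a),0]); z=np.array([0,0,-1.]); return np.c_[np.cross(y,z),y,z]
def plan(*wps):  # wps (x,y,z,yaw): successive; prints row deltas per waypoint (each its own call)
    o=r.get_obs(); p=o["tcp_pos"]; M=R.from_rotvec(o["orientation"]).as_matrix()
    print("t",round(o["clock"],2),"tcp",p.round(4),"yaw",np.degrees(np.arctan2(M[1,1],M[0,1])).round(1),"F",np.round(o["contact_force"],1),"w",round(o["grip_width"],4),o["gripper_force"])
    for w in wps:
        q=np.array(w[:3]); N=Rt(w[3]); d=M.T@(q-p)/.25; t=R.from_matrix(M.T@N).as_rotvec()/(np.pi/2)
        print(w,np.r_[d,t].round(4).tolist(),"mm",int(1000*np.linalg.norm(q-p)),"deg",int(90*np.linalg.norm(t))); p=q;M=N
E
python3 - <<'E'
from h import *
plan((.41,.42,.22,45),(.50,.22,.22,20),(.60,.0,.21,4),(.6395,-.199,.15,4))
E
```

```text
t 2.2 tcp [0.3026 0.6034 0.2313] yaw 63.4 F [-0.5  0.6  0.1] w 0.0852 0.0
(0.41, 0.42, 0.22, 45) [-0.7129, -0.4632, 0.0453, 0.0, -0.0, 0.2041] mm 212 deg 18
(0.5, 0.22, 0.22, 20) [-0.8202, -0.3111, 0.0, 0.0, 0.0, 0.2778] mm 219 deg 24
(0.6, 0.0, 0.21, 4) [-0.9637, 0.0749, 0.04, 0.0, 0.0, 0.1778] mm 241 deg 16
(0.6395, -0.199, 0.15, 4) [-0.8051, 0.1021, 0.24, 0.0, 0.0, 0.0] mm 211 deg 0
```

apply_moves(
  rows=[
    [-0.2,-0.12,0.02,0,0,0.06],
    [-0.4,-0.25,0.04,0,0,0.12],
    [-0.6,-0.4,0.045,0,0,0.18],
    [-0.713,-0.463,0.045,0,0,0.204],
  ],
  claw=1,
)

```text
clock: 2.7
tcp_pos: [0.412, 0.4163, 0.2202]
orientation: [1.21, 2.898, -0.001]
contact_force: [-0.3, 0.9, 0.5]
grip_width: 0.0855
gripper_force: 0.0
```

apply_moves(
  rows=[
    [-0.22,-0.08,0,0,0,0.08],
    [-0.44,-0.16,0,0,0,0.16],
    [-0.66,-0.24,0,0,0,0.24],
    [-0.82,-0.311,0,0,0,0.278],
  ],
)

```text
clock: 3.2
tcp_pos: [0.5013, 0.2183, 0.2205]
orientation: [1.806, 2.57, 0.001]
contact_force: [0.6, 0.2, 0.1]
grip_width: 0.0854
gripper_force: 0.0
```

apply_moves(
  rows=[
    [-0.22,0.02,0.01,0,0,0.05],
    [-0.45,0.04,0.02,0,0,0.1],
    [-0.7,0.06,0.03,0,0,0.15],
    [-0.9,0.07,0.04,0,0,0.178],
    [-0.964,0.075,0.04,0,0,0.178],
  ],
)

```text
clock: 3.82
tcp_pos: [0.6011, -0.0034, 0.2101]
orientation: [2.147, 2.292, -0.001]
contact_force: [0.3, 1.0, 0.6]
grip_width: 0.0854
gripper_force: 0.0
```

apply_moves(
  rows=[
    [-0.2,0.02,0.06,0,0,0],
    [-0.45,0.05,0.12,0,0,0],
    [-0.7,0.09,0.2,0,0,0],
    [-0.805,0.102,0.24,0,0,0],
    [-0.805,0.102,0.24,0,0,0],
  ],
)

```text
clock: 4.45
tcp_pos: [0.6389, -0.201, 0.1488]
orientation: [-2.145, -2.294, 0.002]
contact_force: [-0.4, 1.2, -0.3]
grip_width: 0.0851
gripper_force: 0.0
```

Run:
```python
from h import *
f=r.grab_frame("wrist"); save(f,"w1")
print(f["eye"],[(lm(f,"cup_center"))])
for o in r.outline_of(f,"cup"):
    y,x=np.nonzero(o["pixels"]); print(o["rect"],round(o["conf"],2),x.mean(),y.mean())
print("proj",proj(f,(.6395,-.199,.03)),proj(f,(.6395,-.199,.06)))
for p,c in lm(f,"cup_center"): print(onz(f,p,.03))
plan((.6395,-.199,.05,4))
```

```text
[ 0.63356362 -0.12392443  0.29112435] [[([279.0, 207.2], 0.88), ([212.0, 325.9], 0.87), ([304.8, 311.4], 0.86)]]
[173.3, 281.0, 73.3, 87.1] 0.91 210.87505460899956 326.47269550021844
[244.9, 168.2, 71.7, 84.3] 0.9 280.59237472766887 210.54335511982572
[277.3, 275.0, 65.9, 83.2] 0.9 306.7432822562736 316.58560959360426
[296.4, 353.5, 56.3, 32.6] 0.77 325.42428035043804 367.5832290362954
proj [280.17611092 203.34217954] [280.29170691 214.28964751]
[ 0.63873496 -0.20247986  0.03      ]
[ 0.58215093 -0.32655398  0.03      ]
[ 0.67021708 -0.30409389  0.03      ]
t 4.65 tcp [ 0.6402 -0.1961  0.1503] yaw 4.2 F [-0.3  1.1  0.3] w 0.0857 0.0
(0.6395, -0.199, 0.05, 4) [-0.0118, -0.0041, 0.4013, 0.0005, -0.0009, 0.0019] mm 100 deg 0
```

View pics/w1.png

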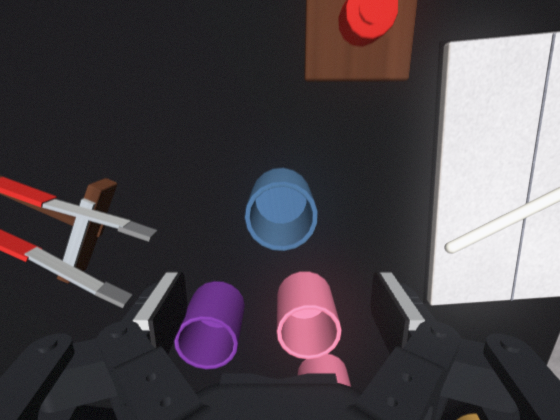

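Wrist view: the blue cup is at (280,208), as projected. The purple and pink cups are clear of the fingers, so I can descend.

apply_moves(
  rows=[
    [-0.006,0,0.15,0,0,0],
    [-0.006,0,0.32,0,0,0],
    [-0.006,0,0.47,0,0,0],
    [-0.006,0,0.552,0,0,0],
    [-0.006,0,0.552,0,0,0],
  ],
)

```text
clock: 5.28
tcp_pos: [0.6391, -0.1991, 0.0112]
orientation: [-2.14, -2.297, 0.001]
contact_force: [1.4, -0.2, 0.6]
grip_width: 0.0857
gripper_force: 0.0
```

apply_moves(
  rows=[
    [0,0,0,0,0,0],
    [0,0,0,0,0,0],
    [0,0,0,0,0,0],
    [0,0,0,0,0,0],
    [0,0,0,0,0,0],
  ],
  claw=0.5,
  newtons=40,
)

```text
clock: 5.9
tcp_pos: [0.6408, -0.2008, 0.0142]
orientation: [2.142, 2.295, 0.003]
contact_force: [-1.0, 0.6, 7.2]
grip_width: 0.0559
gripper_force: 42.3
```

Run:
```python
from h import *
plan((.639,-.2,.15,4),(.6,.02,.15,4),(.565,.19,.15,4),(.546,.287,.1,4))
f=r.grab_frame("wrist"); print(lm(f,"cup_center"), [onz(f,p,.03) for p,c in lm(f,"cup_center")][:1])
```

```text
t 5.9 tcp [ 0.6408 -0.2008  0.0142] yaw 4.0 F [-1.   0.6  7.2] w 0.0559 42.275858391076326
(0.639, -0.2, 0.15, 4) [0.0034, -0.0054, -0.5434, 0.0019, 0.0003, -0.0004] mm 135 deg 0
(0.6, 0.02, 0.15, 4) [0.8887, -0.0942, 0.0, 0.0, 0.0, 0.0] mm 223 deg 0
(0.565, 0.19, 0.15, 4) [0.6881, -0.0922, 0.0, 0.0, 0.0, 0.0] mm 173 deg 0
(0.546, 0.287, 0.1, 4) [0.3924, -0.0487, 0.2, 0.0, 0.0, 0.0] mm 110 deg 0
[([277.8, 295.4], 0.83)] [array([ 0.64019825, -0.20340843,  0.03      ])]
```

apply_moves(
  rows=[
    [0,0,-0.1,0,0,0],
    [0,0,-0.28,0,0,0],
    [0,0,-0.45,0,0,0],
    [0,0,-0.56,0,0,0],
  ],
)

```text
clock: 6.55
tcp_pos: [0.6403, -0.2009, 0.1551]
orientation: [2.142, 2.295, 0.003]
contact_force: [-0.1, -0.3, -2.3]
grip_width: 0.0555
gripper_force: 43.2
```

apply_moves(
  rows=[
    [0.18,-0.02,0,0,0,0],
    [0.38,-0.04,0,0,0,0],
    [0.6,-0.06,0,0,0,0],
    [0.8,-0.085,0,0,0,0],
    [0.889,-0.094,0,0,0,0],
  ],
)

```text
clock: 7.18
tcp_pos: [0.6, 0.0239, 0.1525]
orientation: [-2.137, -2.301, -0.003]
contact_force: [-0.4, -1.2, -2.0]
grip_width: 0.0554
gripper_force: 43.2
```

apply_moves(
  rows=[
    [0.2,-0.02,0,0,0,0],
    [0.4,-0.05,0,0,0,0],
    [0.58,-0.08,0,0,0,0],
    [0.688,-0.092,0,0,0,0],
  ],
)

```text
clock: 7.68
tcp_pos: [0.5648, 0.1927, 0.1526]
orientation: [-2.139, -2.3, -0.002]
contact_force: [0.6, -1.5, -1.7]
grip_width: 0.0558
gripper_force: 43.2
```

apply_moves(
  rows=[
    [0.12,-0.015,0,0,0,0],
    [0.25,-0.03,0,0,0,0],
    [0.36,-0.045,0.02,0,0,0],
    [0.392,-0.049,0.04,0,0,0],
    [0.392,-0.049,0.04,0,0,0],
  ],
)

```text
clock: 8.3
tcp_pos: [0.5466, 0.286, 0.1418]
orientation: [2.143, 2.297, -0.001]
contact_force: [-0.2, -1.0, -2.0]
grip_width: 0.0557
gripper_force: 43.2
```

Run:
```python
from h import *
plan((.546,.287,.045,4))
W=r.grab_frame("wrist");S=r.grab_frame("scene");T=r.grab_frame("top")
save(W,"w2"); 
for n,f in (("W",W),("S",S),("T",T)):
    print(n,"coaster",[(onz(f,p,.03).round(4),c) for p,c in lm(f,"coaster")],"cups",lm(f,"cup_center",5))
    print("  cup outline",[(o["rect"],round(o["conf"],2)) for o in r.outline_of(f,"cup")][:5])
    print("  coaster o",[(o["rect"],round(o["conf"],2)) for o in r.outline_of(f,"coaster")][:2])
```

```text
t 8.3 tcp [0.5466 0.286  0.1418] yaw 4.0 F [-0.2 -1.  -2. ] w 0.0557 43.167006745934486
(0.546, 0.287, 0.045, 4) [0.0045, -0.0017, 0.3872, -0.0003, 0.0005, -0.0002] mm 96 deg 0
W coaster [(array([0.5458, 0.2814, 0.03  ]), 0.86), (array([0.543 , 0.3558, 0.03  ]), 0.24)] cups [([277.6, 292.3], 0.85)]
  cup outline [([201.1, 212.1, 154.2, 167.8], 0.85), ([243.7, 171.5, 70.1, 56.0], 0.36)]
  coaster o [([239.9, 174.2, 76.8, 54.3], 0.79), ([213.1, 41.1, 140.9, 223.2], 0.23)]
S coaster [(array([0.5398, 0.2836, 0.03  ]), 0.66), (array([0.5425, 0.0701, 0.03  ]), 0.46)] cups [([387.4, 220.4], 0.89), ([104.0, 204.0], 0.82), ([157.8, 189.4], 0.76), ([140.1, 208.8], 0.59)]
  cup outline [([128.3, 196.0, 22.9, 28.4], 0.95), ([86.6, 187.1, 29.5, 36.8], 0.93), ([143.7, 174.9, 25.9, 33.5], 0.85), ([371.9, 201.6, 31.8, 32.0], 0.8), ([186.0, 148.2, 71.6, 40.4], 0.17)]
  coaster o [([365.4, 251.5, 28.7, 16.2], 0.85), ([205.8, 219.3, 16.1, 19.4], 0.68)]
T coaster [(array([ 0.4355, -0.2206,  0.03  ]), 0.58), (array([0.5485, 0.2802, 0.03  ]), 0.53)] cups [([377.1, 164.5], 0.88), ([382.8, 192.0], 0.8), ([178.5, 197.6], 0.55), ([183.2, 203.9], 0.2)]
  cup outline [([364.2, 152.8, 24.4, 21.3], 0.84), ([401.7, 143.8, 16.8, 23.6], 0.8), ([372.8, 182.7, 21.3, 19.4], 0.73), ([182.8, 191.0, 7.7, 15.5], 0.52), ([293.0, 155.2, 10.9, 6.9], 0.36)]
  coaster o [([181.8, 199.3, 16.8, 12.7], 0.7), ([338.3, 222.1, 30.6, 56.6], 0.17)]
```

View pics/w2.png

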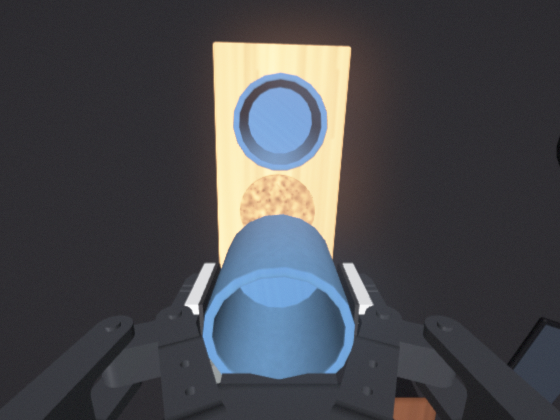

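Run:
```python
from h import *
from scipy.optimize import least_squares
f=r.grab_frame("wrist")
def circ(x,y,z,rad):
    a=np.linspace(0,2*np.pi,120); q=np.array([proj(f,(x+rad*np.cos(t),y+rad*np.sin(t),z)) for t in a]); return q.min(0),q.max(0)
h=cv2.cvtColor(f["pixels"],cv2.COLOR_RGB2HSV)
print("coaster exp",circ(.546,.287,.033,.031),"obs x240-316 top 174")
print("other cup rim exp",circ(.5411,.3598,.09,.028), "obs x 233-327 y 73-171")
print("other cup rim +3",circ(.5411,.3598,.093,.028))
print("held rim exp",circ(.5466,.2865,.19,.028),"obs x 206-355 y ~258?-380")
m=cv2.inRange(h,np.array([100,80,40]),np.array([125,255,255])); n,l,st,ce=cv2.connectedComponentsWithStats(m); print([s.tolist() for s in st[1:] if s[4]>300])
def fit(obs,z,rad,x0,idx):
    return least_squares(lambda v:(np.r_[circ(v[0],v[1],z,rad)]-obs)[idx],x0).x.round(4)
print("coaster fit",fit(np.array([240,174,316,0]),.033,.031,(.546,.287),[0,1,2]))
print("other fit",[fit(np.array([233,73,328,171]),z,.028,(.541,.36),[0,1,2,3]) for z in (.09,.093)])
print("held fit",fit(np.array([206,0,355,383]),.191,.028,(.546,.287),[0,2,3]))
```

```text
coaster exp (array([240.36334451, 170.97672051]), array([315.9035275 , 243.27424723])) obs x240-316 top 174
other cup rim exp (array([230.09261311,  64.41506248]), array([326.43836688, 165.09943709])) obs x 233-327 y 73-171
other cup rim +3 (array([229.33536617,  63.66507574]), array([327.18484107, 165.91492163]))
held rim exp (array([199.962442  , 268.11898112]), array([358.26723526, 400.12182061])) obs x 206-355 y ~258?-380
[[233, 74, 93, 96, 5431], [202, 215, 153, 165, 19196]]
coaster fit [0.5461 0.2846]
other fit [array([0.5427, 0.3558]), array([0.5427, 0.3558])]
held fit [0.5465 0.2951]
```

Run:
```python
from h import *
f=r.grab_frame("wrist")
for y in (.282,.285,.288):
    a=np.linspace(0,2*np.pi,200); q=np.array([proj(f,(.5463+.028*np.cos(t),y+.028*np.sin(t),.131)) for t in a]); print(y,q[:,1].min(),"obs 214.5; commanded tcp y .286")
```

```text
0.282 221.49196748955202 obs 214.5; commanded tcp y .286
0.285 215.89564588717542 obs 214.5; commanded tcp y .286
0.288 210.23542366293313 obs 214.5; commanded tcp y .286
```

apply_moves(
  rows=[
    [-0.004,0,0.15,0,0,0],
    [-0.004,0,0.28,0,0,0],
    [-0.004,0,0.35,0,0,0],
    [-0.004,0,0.375,0,0,0],
    [-0.004,0,0.386,0,0,0],
  ],
)

```text
clock: 9.78
tcp_pos: [0.5468, 0.2855, 0.0471]
orientation: [-2.143, -2.296, 0.001]
contact_force: [-9.8, -3.8, 23.5]
grip_width: 0.0555
gripper_force: 45.0
```

apply_moves(
  rows=[
    [0,0,0,0,0,0],
  ],
)

```text
clock: 9.9
tcp_pos: [0.5477, 0.2859, 0.0472]
orientation: [2.143, 2.297, 0.003]
contact_force: [-3.0, -1.0, 4.5]
grip_width: 0.0556
gripper_force: 43.6
```

Run:
```python
from h import *
plan((.546,.286,.045,4))
```

```text
t 9.9 tcp [0.5477 0.2859 0.0472] yaw 4.0 F [-3.  -1.   4.5] w 0.0556 43.59570287168026
(0.546, 0.286, 0.045, 4) [0.0008, -0.0068, 0.0087, 0.001, -0.0008, -0.0005] mm 2 deg 0
```

In contact with the coaster, so I release and retreat.

apply_moves(
  rows=[
    [0,0,0,0,0,0],
    [0,0,0,0,0,0],
    [0,0,0,0,0,0],
    [0,0,0,0,0,0],
  ],
  claw=1,
)

```text
clock: 10.4
tcp_pos: [0.547, 0.2855, 0.0455]
orientation: [2.143, 2.297, 0.0]
contact_force: [0.1, -0.9, 0.4]
grip_width: 0.0857
gripper_force: 0.0
```

apply_moves(
  rows=[
    [0,0,-0.05,0,0,0],
    [0,0,-0.15,0,0,0],
    [0,0,-0.35,0,0,0],
    [0,0,-0.55,0,0,0],
    [0,0,-0.7,0,0,0],
  ],
)

```text
clock: 11.02
tcp_pos: [0.5475, 0.2856, 0.2239]
orientation: [2.143, 2.296, 0.004]
contact_force: [-0.3, -0.1, 0.3]
grip_width: 0.0855
gripper_force: 0.0
```

Run:
```python
from h import *
f=r.grab_frame("wrist"); save(f,"w3")
S=r.grab_frame("scene")
print("S",[(p,onz(S,p,.063).round(4)) for p,c in lm(S,"cup_center",6)])
print("W",[(p,onz(f,p,.063).round(4)) for p,c in lm(f,"cup_center",6)])
# tongs grip (.425,-.218), plates normal angle 68 -> tool y
plan((.546,.286,.22,4),(.55,.05,.22,35),(.47,-.15,.2,68),(.425,-.218,.14,68))
```

```text
S [([381.1, 253.8], array([0.556 , 0.2926, 0.063 ])), ([141.8, 209.3], array([ 0.6968, -0.272 ,  0.063 ])), ([157.8, 190.3], array([ 0.6166, -0.2886,  0.063 ]))]
W [([279.5, 195.1], array([0.5485, 0.2841, 0.063 ]))]
t 11.22 tcp [0.5472 0.2857 0.2219] yaw 4.0 F [ 1.3 -0.1 -0.3] w 0.0856 0.0
(0.546, 0.286, 0.22, 4) [0.0015, -0.0047, 0.0075, 0.0011, -0.0009, -0.0004] mm 2 deg 0
(0.55, 0.05, 0.22, 35) [-0.9428, -0.0499, 0.0, 0.0, 0.0, -0.3444] mm 236 deg 31
(0.47, -0.15, 0.2, 68) [-0.4718, -0.721, 0.08, 0.0, 0.0, -0.3667] mm 216 deg 33
(0.425, -0.218, 0.14, 68) [0.065, -0.3196, 0.24, 0.0, 0.0, 0.0] mm 101 deg 0
```

View pics/w3.png

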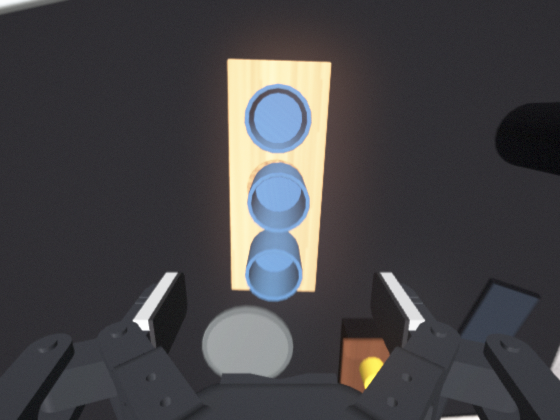

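Wrist view: the three cups stand upright in a straight row, with the placed cup at (278,200) covering the coaster. Next, the tongs. I use the yaw that puts the camera on the jaw side.

Run:
```python
from h import *
plan((.546,.286,.22,4),(.55,.05,.22,-40),(.48,-.14,.2,-84),(.425,-.218,.14,-112))
```

```text
t 11.22 tcp [0.5472 0.2857 0.2219] yaw 4.0 F [ 1.3 -0.1 -0.3] w 0.0856 0.0
(0.546, 0.286, 0.22, 4) [0.0015, -0.0047, 0.0075, 0.0011, -0.0009, -0.0004] mm 2 deg 0
(0.55, 0.05, 0.22, -40) [-0.9428, -0.0499, 0.0, 0.0, 0.0, 0.4889] mm 236 deg 43
(0.48, -0.14, 0.2, -84) [-0.7622, 0.274, 0.08, 0.0, 0.0, 0.4889] mm 203 deg 43
(0.425, -0.218, 0.14, -112) [-0.2514, 0.2873, 0.24, 0.0, 0.0, 0.3111] mm 112 deg 28
```

apply_moves(
  rows=[
    [-0.19,-0.01,0,0,0,0.1],
    [-0.38,-0.02,0,0,0,0.2],
    [-0.57,-0.03,0,0,0,0.3],
    [-0.76,-0.04,0,0,0,0.4],
    [-0.943,-0.05,0,0,0,0.489],
  ],
)

```text
clock: 11.85
tcp_pos: [0.5497, 0.0478, 0.2195]
orientation: [-2.851, -1.319, 0.003]
contact_force: [0.8, 0.1, 0.7]
grip_width: 0.0853
gripper_force: 0.0
```

apply_moves(
  rows=[
    [-0.15,0.05,0.01,0,0,0.1],
    [-0.3,0.11,0.03,0,0,0.2],
    [-0.46,0.16,0.05,0,0,0.3],
    [-0.61,0.22,0.06,0,0,0.4],
    [-0.762,0.274,0.08,0,0,0.489],
  ],
)

```text
clock: 12.48
tcp_pos: [0.4793, -0.1413, 0.1997]
orientation: [-3.138, -0.156, 0.002]
contact_force: [1.0, 0.0, -0.9]
grip_width: 0.0854
gripper_force: 0.0
```

apply_moves(
  rows=[
    [-0.08,0.09,0.08,0,0,0.1],
    [-0.16,0.18,0.16,0,0,0.2],
    [-0.251,0.287,0.24,0,0,0.311],
    [-0.251,0.287,0.24,0,0,0.311],
    [-0.251,0.287,0.24,0,0,0.311],
  ],
)

```text
clock: 13.1
tcp_pos: [0.4256, -0.2178, 0.1402]
orientation: [3.084, -0.598, -0.002]
contact_force: [0.3, 0.3, 0.0]
grip_width: 0.0851
gripper_force: 0.0
```

```bash
cat > t.py <<'E'
from h import *
import sys
f=r.grab_frame("wrist"); save(f,sys.argv[1]); z=float(sys.argv[2])
print("grip",[(p,c,onz(f,p,z).round(4)) for p,c in lm(f,"tongs_grip",2)],"mouth",[(p,c,onz(f,p,z).round(4)) for p,c in lm(f,"tongs_mouth",2)])
h=cv2.cvtColor(f["pixels"],cv2.COLOR_RGB2HSV); m=cv2.inRange(h,np.array([0,170,60]),np.array([9,255,255]))
n,l,st,ce=cv2.connectedComponentsWithStats(m)
for i in range(1,n):
    if st[i,4]>300:
        y,x=np.nonzero(l==i); (cx,cy),(a,b),_=cv2.minAreaRect(np.c_[x,y].astype(np.float32)); print("red",st[i],ce[i].round(1),onz(f,ce[i],z+.006).round(4))
plan((.425,-.218,.018,-112))
E
python3 t.py w4 .041
```

```text
grip [] mouth []
t 13.25 tcp [ 0.4265 -0.2175  0.1408] yaw -111.9 F [-0.4 -0.1 -0.2] w 0.0854 0.0
(0.425, -0.218, 0.018, -112) [-0.005, 0.0044, 0.491, -0.0003, -0.0003, 0.0012] mm 122 deg 0
```

View pics/w4.png

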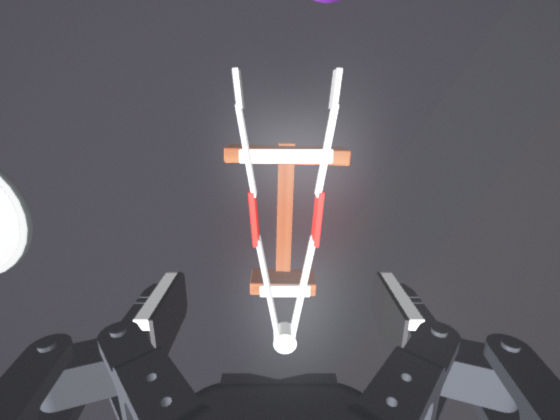

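Wrist view: the tongs run almost straight up the image. The grip plates are at (253,220) and (318,220), the jaw tips at (238,85) and (336,88), and the hinge at (285,340).

```bash
sed -i 's/m=cv2.inRange(h,np.array(\[0,170,60\]),np.array(\[9,255,255\]))/m=cv2.inRange(h,np.array([0,170,60]),np.array([9,255,255]))|cv2.inRange(h,np.array([170,170,60]),np.array([180,255,255]))/' t.py
python3 t.py w4b .041
python3 - <<'E'
from h import *
f=r.grab_frame("wrist")
g=[onz(f,p,.05) for p in ((253.5,194),(253.5,246),(318.5,194),(318.5,246),(238.5,70),(337,70),(285,340))]
for q in g: print(q.round(4))
c=(g[0]+g[1]+g[2]+g[3])/4; m=(g[4]+g[5])/2; print("grip",c,"tip mid",m,"dir",np.degrees(np.arctan2(*(m-c)[1::-1])),np.linalg.norm(m-c),"hinge",np.degrees(np.arctan2(*(m-g[6])[1::-1])))
o=r.get_obs(); print(proj(f,o["tcp_pos"]),proj(f,[*o["tcp_pos"][:2],.045]))
E
```

```text
grip [] mouth []
t 13.4 tcp [ 0.4262 -0.2177  0.1408] yaw -111.9 F [ 0.1 -0.8  0.8] w 0.0854 0.0
(0.425, -0.218, 0.018, -112) [-0.0044, 0.003, 0.491, -0.0003, -0.0003, 0.0006] mm 122 deg 0
[ 0.4501 -0.2087  0.05  ]
[ 0.4112 -0.1919  0.05  ]
[ 0.4319 -0.2539  0.05  ]
[ 0.3919 -0.2396  0.05  ]
[ 0.5324 -0.2332  0.05  ]
[ 0.5078 -0.2943  0.05  ]
[ 0.3187 -0.1821  0.05  ]
grip [ 0.4212696  -0.22353038  0.05      ] tip mid [ 0.52007374 -0.26373343  0.05      ] dir -22.141232900557764 0.1066702633134752 hinge -22.05219568060277
[276.06712041 275.76450412] [276.83806561 215.74485626]
```

apply_moves(
  rows=[
    [0,0.015,0.1,0,0,0],
    [0,0.026,0.25,0,0,0],
    [0,0.026,0.4,0,0,0],
    [0,0.026,0.489,0,0,0],
    [0,0.026,0.489,0,0,0],
  ],
)

```text
clock: 14.08
tcp_pos: [0.4224, -0.2239, 0.0173]
orientation: [-3.083, 0.6, 0.004]
contact_force: [-0.6, 0.8, 0.8]
grip_width: 0.0854
gripper_force: 0.0
```

Run:
```python
from h import *
f=r.grab_frame("wrist"); save(f,"w5"); plan()
```

```text
t 14.12 tcp [ 0.4231 -0.2244  0.0183] yaw -112.0 F [ 0.8 -1.1  0.1] w 0.0855 0.0
```

View pics/w5.png

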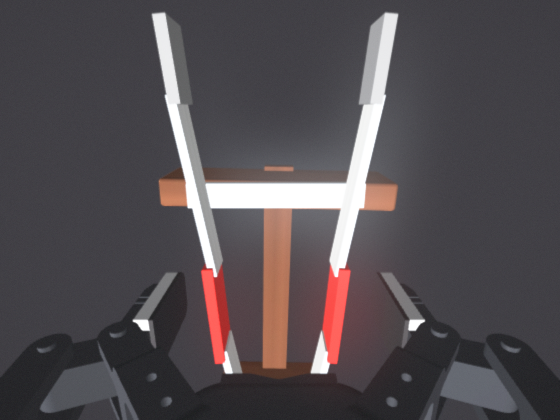

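Wrist view: the plates (215 and 338, rows 270–362) sit centred between the pads. I'll squeeze partway, to about 46 mm.

apply_moves(
  rows=[
    [0,0,0,0,0,0],
    [0,0,0,0,0,0],
    [0,0,0,0,0,0],
    [0,0,0,0,0,0],
    [0,0,0,0,0,0],
  ],
  claw=0.54,
  newtons=28,
)

```text
clock: 14.75
tcp_pos: [0.4248, -0.2235, 0.0194]
orientation: [-3.082, 0.598, -0.004]
contact_force: [-0.4, 2.9, 9.3]
grip_width: 0.0461
gripper_force: 7.2
```

apply_moves(
  rows=[
    [0,0,-0.02,0,0,0],
    [0,0,-0.06,0,0,0],
    [0,0,-0.12,0,0,0],
    [0,0,-0.16,0,0,0],
    [0,0,-0.16,0,0,0],
  ],
)

```text
clock: 15.38
tcp_pos: [0.4238, -0.2244, 0.0592]
orientation: [3.084, -0.6, 0.003]
contact_force: [-0.4, -0.3, -1.4]
grip_width: 0.0457
gripper_force: 5.1
```

Run:
```python
from h import *
f=r.grab_frame("wrist"); save(f,"w6"); plan((.423,-.224,.12,-112),(.5,-.1,.12,-86),(.55,-.073,.12,-86))
```

```text
t 15.43 tcp [ 0.4235 -0.2242  0.0587] yaw -112.0 F [ 0.4 -0.3 -2.2] w 0.0463 5.114197880029678
(0.423, -0.224, 0.12, -112) [-0.0021, -0.0001, -0.2452, -0.0002, -0.0006, -0.0003] mm 61 deg 0
(0.5, -0.1, 0.12, -86) [0.0998, -0.5753, 0.0, 0.0, 0.0, -0.2889] mm 145 deg 25
(0.55, -0.073, 0.12, -86) [0.207, -0.0938, 0.0, 0.0, 0.0, 0.0] mm 56 deg 0
```

View pics/w6.png

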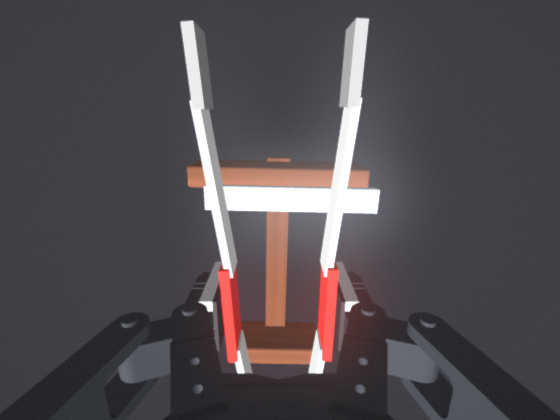

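Wrist view: the tongs are lifted off the rest, symmetric in the pads, with jaws at (200,65) and (353,65) and the strap clear of the bar.

Run:
```python
from h import *
f=r.grab_frame("wrist"); o=r.get_obs(); M=R.from_rotvec(o["orientation"]).as_matrix()
T=lambda p,z:(M.T@(onz(f,p,z)-o["tcp_pos"])*1000).round(1)
z=.082
for n,p,h in [("plateL front",(230,269),.009),("plateL back",(234,361),.009),("plateR front",(330,270),.009),("plateR back",(327,361),.009),("jawL tip in",(198,28),.008),("jawR tip in",(349,23),.008),("jawL back",(212,107),.008),("jawR back",(341,106),.008)]: print(n,T(p,z+h))
plan((.4235,-.224,.09,-112),(.48,-.13,.09,-86),(.528,-.0745,.09,-86),(.528,-.0745,.052,-86))
```

```text
plateL front [ 20.9 -17.2 -32.7]
plateL back [-22.4 -17.5 -32.7]
plateR front [ 20.5  21.1 -32.7]
plateR back [-22.5  21.9 -32.7]
jawL tip in [102.8 -23.4 -31.6]
jawR tip in [104.2  22.9 -31.7]
jawL back [ 79.7 -20.6 -31.7]
jawR back [ 80.1  21.9 -31.7]
t 15.47 tcp [ 0.4233 -0.2241  0.0583] yaw -112.0 F [ 0.1  0.2 -1.2] w 0.0462 5.116236358880997
(0.4235, -0.224, 0.09, -112) [0.0008, -0.0007, -0.1267, -0.0001, -0.0001, -0.0003] mm 31 deg 0
(0.48, -0.13, 0.09, -86) [0.0687, -0.4333, 0.0, 0.0, 0.0, -0.2889] mm 109 deg 25
(0.528, -0.0745, 0.09, -86) [0.207, -0.2081, 0.0, 0.0, 0.0, 0.0] mm 73 deg 0
(0.528, -0.0745, 0.052, -86) [0.0, 0.0, 0.152, 0.0, 0.0, 0.0] mm 38 deg 0
```

apply_moves(
  rows=[
    [0,0,-0.06,0,0,0],
    [0,0,-0.127,0,0,0],
    [0,0,-0.127,0,0,0],
  ],
)

```text
clock: 15.85
tcp_pos: [0.4239, -0.2247, 0.0912]
orientation: [3.083, -0.601, 0.003]
contact_force: [0.6, -0.6, -1.3]
grip_width: 0.0461
gripper_force: 5.1
```

apply_moves(
  rows=[
    [0.01,-0.08,0,0,0,-0.05],
    [0.03,-0.17,0,0,0,-0.11],
    [0.045,-0.27,0,0,0,-0.18],
    [0.06,-0.36,0,0,0,-0.24],
    [0.069,-0.433,0,0,0,-0.289],
  ],
)

```text
clock: 16.48
tcp_pos: [0.4808, -0.1286, 0.0899]
orientation: [-3.139, -0.12, 0.0]
contact_force: [-0.1, 0.6, -0.3]
grip_width: 0.0464
gripper_force: 5.1
```

apply_moves(
  rows=[
    [0.05,-0.05,0,0,0,0],
    [0.1,-0.1,0,0,0,0],
    [0.16,-0.16,0,0,0,0],
    [0.207,-0.208,0,0,0,0],
    [0.207,-0.208,0,0,0,0],
  ],
)

```text
clock: 17.1
tcp_pos: [0.5289, -0.0736, 0.0899]
orientation: [3.139, 0.113, 0.0]
contact_force: [-1.3, 0.5, -0.9]
grip_width: 0.0462
gripper_force: 5.1
```

apply_moves(
  rows=[
    [0,0,0.05,0,0,0],
    [0,0,0.1,0,0,0],
    [0,0,0.152,0,0,0],
    [0,0,0.152,0,0,0],
  ],
)

```text
clock: 17.6
tcp_pos: [0.5267, -0.0752, 0.0507]
orientation: [-3.14, -0.108, 0.004]
contact_force: [0.6, 0.2, -0.8]
grip_width: 0.0466
gripper_force: 5.1
```

Run:
```python
from h import *
f=r.grab_frame("wrist"); save(f,"w7"); plan((.588,-.07,.052,-86))
print(lm(f,"red_center"), proj(f,(.683,-.0637,.073)),[onz(f,p,.073) for p,c in lm(f,"red_center")])
S=r.grab_frame("scene"); cv2.imwrite("pics/s7.png",cv2.resize(S["pixels"][140:300,130:330,::-1],None,fx=3,fy=3,interpolation=cv2.INTER_CUBIC))
```

```text
t 17.65 tcp [ 0.5272 -0.0753  0.0514] yaw -86.1 F [ 0.3 -0.3 -0.4] w 0.0462 5.117135792970657
(0.588, -0.07, 0.052, -86) [0.244, -0.0046, -0.0028, 0.0, 0.0009, -0.0008] mm 61 deg 0
[] [ 271.32867987 -184.97617105] []
```

View pics/w7.png

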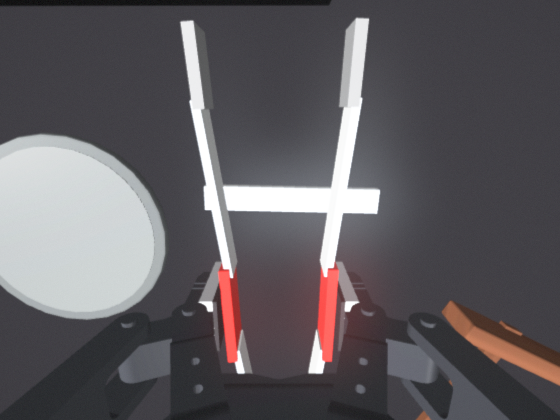

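Wrist view: the tongs are held unchanged. The stand's near edge is just entering at row 0 and level, so the yaw is right. I advance 40 mm and locate the red sweet numerically.

apply_moves(
  rows=[
    [0.04,0,0,0,0,0],
    [0.08,0,0,0,0,0],
    [0.12,0,0,0,0,0],
    [0.15,0,0,0,0,0],
    [0.15,0,0,0,0,0],
  ],
)

```text
clock: 18.42
tcp_pos: [0.5659, -0.0724, 0.052]
orientation: [3.139, 0.109, 0.0]
contact_force: [-0.3, -0.8, -2.0]
grip_width: 0.046
gripper_force: 5.1
```

```bash
cat > red.py <<'E'
from h import *
f=r.grab_frame("wrist"); o=r.get_obs(); M=R.from_rotvec(o["orientation"]).as_matrix()
h=cv2.cvtColor(f["pixels"],cv2.COLOR_RGB2HSV); m=cv2.inRange(h,np.array([0,150,60]),np.array([9,255,255]))|cv2.inRange(h,np.array([170,150,60]),np.array([180,255,255]))
n,l,st,ce=cv2.connectedComponentsWithStats(m)
for i in range(1,n):
    if st[i,4]>60: print("red comp",st[i],ce[i].round(1))
for z in (.073,.086): print("est red at tool", (M.T@(np.array([.683,-.0637,z])-o["tcp_pos"])*1000).round(1), "px",proj(f,(.683,-.0637,z)).round(0))
plan()
S=r.grab_frame("scene");T=r.grab_frame("top")
for t in("tongs_mouth","tongs_grip","red_center","blue_center"):
    a,b=lm(S,t,2),lm(T,t,2); print(t,a,b,[(onz(S,p,.074).round(4)) for p,c in a],[(onz(T,p,.074).round(4)) for p,c in b])
E
python3 red.py
```

```text
red comp [ 239    0   91   47 3084] [282.8  19. ]
red comp [ 219  266   22   97 1416] [229.8 312.5]
red comp [ 318  270   20   92 1269] [327.  314.7]
est red at tool [118.   -0.6 -21.1] px [273. -18.]
est red at tool [118.   -0.6 -34.1] px [273. -36.]
t 18.48 tcp [ 0.5653 -0.0725  0.0519] yaw -86.0 F [ 0.2 -0.8 -1.1] w 0.0462 5.114828646183014
tongs_mouth [([217.2, 226.7], 0.64)] [] [array([ 0.6698, -0.0669,  0.074 ])] []
tongs_grip [([239.5, 202.5], 0.96)] [([260.0, 212.4], 0.52)] [array([ 0.5675, -0.0717,  0.074 ])] [array([0.514 , 0.0596, 0.074 ])]
red_center [([213.9, 230.2], 0.65), ([245.0, 260.7], 0.32)] [] [array([ 0.6837, -0.0663,  0.074 ]), array([0.733 , 0.0494, 0.074 ])] []
blue_center [([244.6, 240.6], 0.47), ([241.2, 200.5], 0.32)] [([277.7, 159.2], 0.65)] [array([0.6789, 0.014 , 0.074 ]), array([ 0.5586, -0.0724,  0.074 ])] [array([0.6769, 0.0059, 0.074 ])]
```

```bash
cat > fit.py <<'E'
from h import *
from scipy.optimize import least_squares
f=r.grab_frame("wrist"); o=r.get_obs(); M=R.from_rotvec(o["orientation"]).as_matrix()
h=cv2.cvtColor(f["pixels"],cv2.COLOR_RGB2HSV); m=cv2.inRange(h,np.array([0,150,60]),np.array([9,255,255]))|cv2.inRange(h,np.array([170,150,60]),np.array([180,255,255]))
n,l,st,ce=cv2.connectedComponentsWithStats(m)
i=[i for i in range(1,n) if st[i,1]<200 and st[i,4]>200][0]; mask=l==i; print(st[i])
def sil(v):
    q=[]
    for z in (.06,.086):
        for a in np.linspace(0,2*np.pi,100): q.append(proj(f,(v[0]+.015*np.cos(a),v[1]+.015*np.sin(a),z)))
    H=cv2.convexHull(np.float32(q)).astype(int); k=np.zeros(mask.shape,np.uint8); cv2.fillConvexPoly(k,H,1); return k>0
best=max(((sil((x,y))&mask).sum()/(sil((x,y))|mask).sum(),x,y) for x in np.arange(.668,.69,.001) for y in np.arange(-.074,-.056,.001))
print(best,"tool",(M.T@(np.array([best[1],best[2],.073])-o["tcp_pos"])*1000).round(1))
E
python3 fit.py
```

```text
[ 240    0   88   44 2848]
(np.float64(0.9808429118773946), np.float64(0.682), np.float64(-0.06699999999999999)) tool [116.9   2.7 -20.9]
```

apply_moves(
  rows=[
    [0.0,0.01,0,0,0,0],
    [0.03,0.01,0,0,0,0],
    [0.065,0.01,0,0,0,0],
    [0.096,0.01,0,0,0,0],
    [0.096,0.01,0,0,0,0],
  ],
)

```text
clock: 19.65
tcp_pos: [0.5902, -0.073, 0.052]
orientation: [3.139, 0.11, 0.001]
contact_force: [0.6, 0.1, 0.5]
grip_width: 0.0461
gripper_force: 5.1
```

apply_moves(
  rows=[
    [0,0,0,0,0,0],
    [0,0,0,0,0,0],
    [0,0,0,0,0,0],
    [0,0,0,0,0,0],
    [0,0,0,0,0,0],
  ],
  claw=0.25,
  newtons=28,
)

```text
clock: 20.27
tcp_pos: [0.5893, -0.0732, 0.0521]
orientation: [-3.14, -0.109, 0.0]
contact_force: [0.3, 0.2, -1.0]
grip_width: 0.0346
gripper_force: 29.4
```

Run:
```python
from h import *
f=r.grab_frame("wrist"); save(f,"w8"); plan()
```

```text
t 20.32 tcp [ 0.5894 -0.0732  0.052 ] yaw -86.0 F [ 0.7  0.2 -1.9] w 0.0347 29.371780743583873
```

View pics/w8.png

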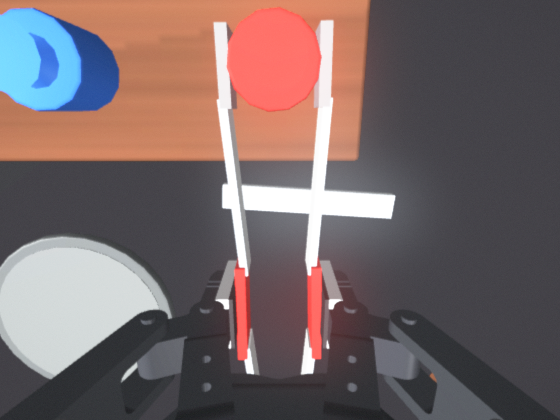

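Wrist view: the red sweet at (274,60) is pinched centrally between both jaw pads, with fingers well away and the blue sweet untouched. Lifting.

apply_moves(
  rows=[
    [0,0,-0.02,0,0,0],
    [0,0,-0.06,0,0,0],
    [0,0,-0.12,0,0,0],
    [0,0,-0.2,0,0,0],
    [0,0,-0.28,0,0,0],
  ],
)

```text
clock: 20.95
tcp_pos: [0.5897, -0.0733, 0.1239]
orientation: [-3.14, -0.109, -0.002]
contact_force: [-0.1, 0.4, -0.2]
grip_width: 0.0347
gripper_force: 29.4
```

apply_moves(
  rows=[
    [0,0,-0.03,0,0,0],
    [0,0,-0.03,0,0,0],
    [0,0,-0.03,0,0,0],
  ],
)

```text
clock: 21.32
tcp_pos: [0.5889, -0.0729, 0.129]
orientation: [-3.139, -0.109, 0.002]
contact_force: [-1.2, 0.1, -1.7]
grip_width: 0.035
gripper_force: 29.4
```

```bash
python3 - <<'E'
from h import *
plan((.53,-.05,.13,-60),(.477,-.021,.13,-30))
E
sed 's/(.06,.086)/(.1375,.1635)/; s/np.arange(.668,.69,.001)/np.arange(.668,.69,.002)/' fit.py | python3
```

```text
t 21.32 tcp [ 0.5889 -0.0729  0.129 ] yaw -86.0 F [-1.2  0.1 -1.7] w 0.035 29.37319456314082
(0.53, -0.05, 0.13, -60) [-0.2287, -0.1079, -0.0038, -0.0003, 0.0006, -0.2891] mm 63 deg 26
(0.477, -0.021, 0.13, -30) [-0.1256, -0.2065, 0.0, 0.0, 0.0, -0.3333] mm 60 deg 30
[ 229    7   92  105 7619]
(np.float64(0.8989298454221165), np.float64(0.68), np.float64(-0.06599999999999999)) tool [91.5 -0.7 55.7]
```

The sweet lifted with the tongs. Now I swing it over the plate.

apply_moves(
  rows=[
    [-0.04,-0.02,0,0,0,-0.05],
    [-0.09,-0.04,0,0,0,-0.11],
    [-0.14,-0.07,0,0,0,-0.18],
    [-0.19,-0.09,0,0,0,-0.24],
    [-0.229,-0.108,0,0,0,-0.289],
  ],
)

```text
clock: 22.0
tcp_pos: [0.5294, -0.0501, 0.1289]
orientation: [-3.033, -0.816, 0.002]
contact_force: [-0.3, -0.6, -1.0]
grip_width: 0.0345
gripper_force: 29.4
```

apply_moves(
  rows=[
    [-0.03,-0.05,0,0,0,-0.08],
    [-0.06,-0.1,0,0,0,-0.16],
    [-0.09,-0.15,0,0,0,-0.24],
    [-0.11,-0.19,0,0,0,-0.3],
    [-0.126,-0.206,0,0,0,-0.333],
  ],
)

```text
clock: 22.62
tcp_pos: [0.4766, -0.0212, 0.1292]
orientation: [-2.719, -1.572, 0.001]
contact_force: [0.2, -0.7, -0.8]
grip_width: 0.0348
gripper_force: 29.4
```

apply_moves(
  rows=[
    [0,0,0,0,0,0],
    [0,0,0,0,0,0],
    [0,0,0,0,0,0],
    [0,0,0,0,0,0],
  ],
)

```text
clock: 23.12
tcp_pos: [0.4776, -0.0215, 0.1295]
orientation: [2.722, 1.569, -0.0]
contact_force: [-0.3, 0.5, -1.3]
grip_width: 0.0347
gripper_force: 29.4
```

Run:
```python
from h import *
plan()
o=r.get_obs();M=R.from_rotvec(o["orientation"]).as_matrix(); print("red pred",o["tcp_pos"]+M@np.array([.092,0,-.021]))
S=r.grab_frame("scene");T=r.grab_frame("top")
P=[]
for f,z in((S,.154),(T,.165)):
    h=cv2.cvtColor(f["pixels"],cv2.COLOR_RGB2HSV); m=cv2.inRange(h,np.array([0,150,80]),np.array([9,255,255]))
    n,l,st,ce=cv2.connectedComponentsWithStats(m)
    print([(ce[i].round(0).tolist(),st[i,4],onz(f,ce[i],z).round(3).tolist()) for i in range(1,n) if st[i,4]>30])
for t in("cup_center","plate","coaster"): print(t,lm(S,t,5),lm(T,t,5))
```

```text
t 23.12 tcp [ 0.4776 -0.0215  0.1295] yaw -30.1 F [-0.3  0.5 -1.3] w 0.0347 29.39978290502154
red pred [0.52366147 0.05812605 0.15050312]
[([80.0, 43.0], np.int32(45), [0.157, -1.006, 0.154]), ([164.0, 58.0], np.int32(669), [0.112, -0.665, 0.154]), ([47.0, 79.0], np.int32(199), [0.422, -0.878, 0.154]), ([16.0, 80.0], np.int32(118), [0.477, -0.952, 0.154]), ([32.0, 81.0], np.int32(110), [0.454, -0.907, 0.154]), ([6.0, 94.0], np.int32(169), [0.553, -0.902, 0.154]), ([39.0, 97.0], np.int32(92), [0.522, -0.799, 0.154]), ([24.0, 99.0], np.int32(103), [0.552, -0.827, 0.154]), ([280.0, 160.0], np.int32(44), [0.46, -0.018, 0.154]), ([298.0, 182.0], np.int32(193), [0.52, 0.062, 0.154]), ([488.0, 348.0], np.int32(48), [0.777, 0.552, 0.154])]
[([259.0, 205.0], np.int32(85), [0.522, 0.06, 0.165])]
cup_center [([140.8, 212.4], 0.92), ([102.0, 205.1], 0.8), ([382.0, 251.0], 0.7), ([158.3, 192.0], 0.6)] [([381.6, 192.3], 0.9), ([379.6, 162.6], 0.88), ([406.5, 152.8], 0.76), ([186.7, 201.8], 0.58)]
plate [([297.5, 229.3], 0.63)] [([259.0, 211.7], 0.56)]
coaster [([378.7, 261.0], 0.41)] [([190.2, 208.0], 0.62), ([160.6, 201.0], 0.53)]
```

Red is measured at (0.521, 0.061, ~0.15) and the plate centre at (0.524, 0.061). The cup is on the coaster, so I hand in.

```bash
python3 -c "
from bench import r
print(r.hand_in())"
```

```text
the job is handed in; nothing more can be done
None
```

I handed the job in at about 23 s: the blue cup stands released on the coaster in one row with the other two, and the tongs hold the red sweet still over the plate centre, about 15 cm up. The hand-in returned no verdict.

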